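Reset a depth stop on its master part and lock it

TASK

Set the depth stop on the blue stand: slacken its lock nut right off the washer, turn the red adjuster down until the stop's brass tip bears lightly on the steel master part, then retighten the lock nut firmly, clearly tighter than the half-tight state you found it in. Feel for both contacts: do not screw the tip hard into the master or overtighten the nut, and leave the other things on the bench where they are.

Things in the scene. Friction and masses are not known exactly. Their poses are not given: they have to be found in the camera images.
- stand: Setting stand fixed to the bench: grey base plate 200 x 200 x 14 mm, blue column at its own +y side with an arm reaching over the middle (top 94 mm high). Origin: centre of the base's underside. The adjuster, lock nut, washer and stop foot all lie on the vertical line through it. The upright lever pin and red knob stand above everything else on it.
- adjuster (a joint): Adjuster angle (rad), growing clockwise from above, which lowers the stop by 5 mm per rad; 0.6 to 2.4 rad needed. Free turning takes 0.25 N m (0.15 if you pause). After the tip touches the torque grows 0.5 N m and the load 100 N per rad: stop at 20 to 25 N (torque up 0.1 N m, 0.2 rad past touch); 5 to 45 N is right, 70 N too hard. It stays put. Locked while the nut is tight: never force it.
- adjuster_grip (a point): Centre of the red bar knob on the adjuster, 156 mm above the bench: 50 mm long along its own x, 14 mm thick along its own y, 30 mm tall (141 to 171 mm). It turns with the adjuster and keeps its height. Below it are a thin steel stem and the nut's hub (44 mm diameter, top at 127 mm).
- lock_nut (a joint): Lock nut angle (rad), growing clockwise from above, which tightens. Turning it slack takes 0.75 N m (9.4 N at the pin). Past its seat this grows by 1.5 N m per rad (19 N at the pin). Found half tight, 0.08 to 0.15 rad past the seat; slacken by 0.4 rad (it stops 1 rad before the seat). Firm is 16 N at the pin while moving, or 14 N when you pause; over 22 N is overtight. It stays where let go.
- nut_pin (a point): Middle of the upright black handle pin on the lock nut's lever, 155 mm above the bench: a round pin, 14 mm diameter, top at 175 mm, 80 mm from the stand's vertical axis, on a flat lever whose top is 125 mm above the bench. Push or pinch the pin round the axis; it keeps its height.
- foot_end (a point): Lower end of the stop's brass tip when unloaded (16 mm diameter), on the stand's axis under the arm; it goes down as the adjuster turns clockwise. Under it sits the stepped steel master part (60 x 44 mm, raised middle 34 mm wide); masters differ, so its top may be anywhere from 41 to 47 mm above the bench: find it by feel.
- stop_foot: The steel stop foot (22 mm diameter) that slides down out of the arm, with its sprung brass tip. Its origin is on the stand's axis (54 mm below the tip's end); not to be touched by hand.
- clamp_washer: The washer under the lock nut (48 mm diameter, 104 to 118 mm above the bench) that the nut draws down on to the adjuster's flange to lock it; it clamps with about 70 N when the nut is firm. Not to be touched by hand.
- spare_tip_mid (a point): Middle of a loose spare brass tip, 18 mm diameter and 32 mm tall, standing on the stand's base plate; leave it there.
- tub: Clear plastic tub with copper bars, 110 x 85 x 45 mm, loose on the bench; origin under its centre. Leave it.
- square: Dark steel L-shaped square, 6 mm thick, lying on the bench; legs 150 mm along its x and 105 mm along its y, origin in the corner's underside. Leave it.

How it is judged:
By the outcome, as a careful person would: the job done as asked, in the order asked, and still so for the second after the job is handed in, with the robot touching nothing.
It also fails if it takes over 72 s, if anything falls off the work surface, if the arm or the gripper's body presses on something with over 40 N, if the wrist force passes 120 N, or if a joint passes its speed limit or range.

ROBOT

A 6-joint arm with a two-finger parallel gripper is mounted at the origin on the work surface. World frame = base frame: x ahead of the robot, y to its left, z up, the work surface at z = 0. Lengths are in m, angles in degrees, forces in N, time in s.
With the tool pointing down it reaches from about 0.35 to 0.975 m from the base axis. Payload 7.1 kg.
Tool frame: the origin (TCP) lies midway between the tips of the shut fingers; the grasp point (between the pads) lies 19 mm behind it; z points along the fingers, y is the direction in which the jaws open and shut (so a half turn about z gives the same grasp; the last joint's range is limited). The gripper opens to 88 mm and grips with 3 to 60 N. Pads are 20 mm wide; open, the fingers measure 115 mm over their backs; the gripper's body (75 mm by 178 mm) begins 61 mm behind the grasp point.
Start: joints at [62.51, 24.242, 93.386, -0, 62.372, -1.089], TCP at [0.278, 0.56, 0.223] pointing down, gripper open.
Joint ranges: [-172.04, 172.04], [-51.8, 120.97], [4.93, 147.93], [-75.15, 255.16], [6.16, 154.13], [-145.62, 145.62]. Speed limits (degrees/s): [136.94, 136.94, 172.46, 180, 180, 180].

INTERFACE

Orientations are given as a 3x3 rotation matrix whose columns are the frame's x, y, z axes.
In Python, from bench import sensors, cams, workorder gives the robot as it stands. The module is installed in compiled form; this text tells all that it offers.
- The arm moves only by the tool move_arm, never from a script. Its argument "moves" is a list that holds one entry, the list of rows, each a list of 7 numbers: the finger opening in mm, from 0 to 87.8, then the shift along the tool's x, y, z in mm, then the turn, a rotation vector about the tool's x, y, z in rad. A call has exactly 8 rows; each row shifts and turns the commanded pose from where the row before left it, along the tool's axes as they then stand; what a row does not reach is not made up. A row lasts 1/10 s, in which the tool goes at most 50 mm and 8.59 degrees, less where a joint would pass 70% of its speed; a pose out of reach is approached as far as the arm can. A call is refused whole if a number of a shift passes 50 or a number of a turn 0.15, either way. A call with a gripper value outside its range is refused whole. The fingers move at their own pace and stop on an object; "newtons" is the grip in N (left out, the last holds). Time passes only in rows, so rows that do not move let the fingers close, or fill a call up. It gives the time, the measured TCP pose, the force and the opening at its end, in the units of the state.
- sensors.sense(): the state, without advancing time (a new reading comes with each control period).
- cams.camera(name): name is "scene" or "top" or "wrist"; returns a dict with "img" (480x640x3 uint8, blue, green, red), "mtx" (3x3 intrinsics, pixels), "position" and "attitude" of the camera in the world. Camera axes: x right, y down, z forward; pixel columns grow to the right and rows downward; lengths in m; the calibration is good to about 2 mm. A picture is of the moment at which its call begins. There is no depth.
- workorder.job_done(): hands the job in, once; it reports no verdict.
The state is a dict: "time_s": time; "joint_positions": joint angles; "qd": joint speeds; "effort": joint torques, N m; "tool_pos": TCP position; "ee_rot": TCP orientation; "force": force on the tool from outside, world axes, zero at the start; "wrist_torque": the same for the moment, N m; "gripper_width": finger opening in m.
Only numpy, scipy, OpenCV 4.12 (cv2) and the standard library are available. Lean on these libraries where they do the work, as an engineer would, in place of code of your own. Each camera call takes 0.05 s, during which the arm holds its last target. There are 200 camera calls.

## Working session

There is one attempt and no reset: what is moved stays moved. The work goes in short steps, Python scripts to look and compute and a tool call to move; the robot and the scene stay as the last step left them, time stands still between calls to the robot, and variables do not carry over. Pictures are saved under pics/ and viewed, about 8 in all and at most 12, crops included, and the job is handed in when it is done.

Besides the shell and the picture viewer there is one more tool, called after "Call:" by a JSON object that holds its "name" and its "arguments", one argument or row to a line. move_arm: Moves the arm, as the interface text tells. Its arguments: {"type":"object","properties":{"moves":{"type":"array"},"newtons":{"type":"number"}},"required":["moves"]}

```bash
mkdir -p pics
python3 - <<'E'
from bench import sensors,cams
import cv2,numpy as np
s=sensors.sense();print(s)
ims=[]
for n in["scene","top","wrist"]:
    c=cams.camera(n);np.savez("cam_"+n,**c);cv2.imwrite(f"pics/{n}0.png",c["img"]);print(n,c["mtx"].tolist(),c["position"],np.array(c["attitude"]).round(3).tolist())
E
```

```text
{'time_s': 0.0, 'joint_positions': array([ 6.25097812e+01,  2.42835740e+01,  9.34337548e+01,  4.95780282e-04,
        6.23707139e+01, -1.09057676e+00]), 'qd': array([ 0.03987192,  0.0059989 ,  0.00903964,  0.0385166 , -0.03927696,
        0.0197026 ]), 'effort': array([-3.32333009e-03, -5.44633126e+01, -2.73666590e+01,  6.43948861e-02,
        2.28373648e-02, -1.03309201e-04]), 'tool_pos': array([0.27762309, 0.55931655, 0.22189511]), 'ee_rot': array([[-8.95712738e-01,  4.44632632e-01, -7.16105889e-04],
       [ 4.44633207e-01,  8.95711707e-01, -1.35959204e-03],
       [ 3.69054409e-05, -1.53620837e-03, -9.99998819e-01]]), 'force': array([-0.06875206, -0.68870249,  0.14217964]), 'wrist_torque': array([ 0.07859033, -0.04765159,  0.00544779]), 'gripper_width': 0.08739044775030393}
scene [[565.6350375352313, 0.0, 323.45753933913136], [0.0, 565.6350375352313, 239.34119866999427], [0.0, 0.0, 1.0]] [ 1.13370064 -0.6798816   1.05001739] [[0.788, 0.43, -0.441], [0.616, -0.571, 0.543], [-0.019, -0.699, -0.715]]
top [[468.81909853993017, 0.0, 320.1860067518937], [0.0, 468.81909853993017, 241.4276387811894], [0.0, 0.0, 1.0]] [0.47027881 0.00166411 1.06214401] [[-0.025, -0.996, 0.087], [-1.0, 0.025, 0.004], [-0.006, -0.086, -0.996]]
wrist [[351.95781210880403, 0.0, 321.69551088720334], [0.0, 351.95781210880403, 241.21808959835258], [0.0, 0.0, 1.0]] [0.20840138 0.59506548 0.38364771] [[0.445, 0.86, 0.25], [0.896, -0.427, -0.126], [-0.001, 0.28, -0.96]]
```

View pics/top0.png

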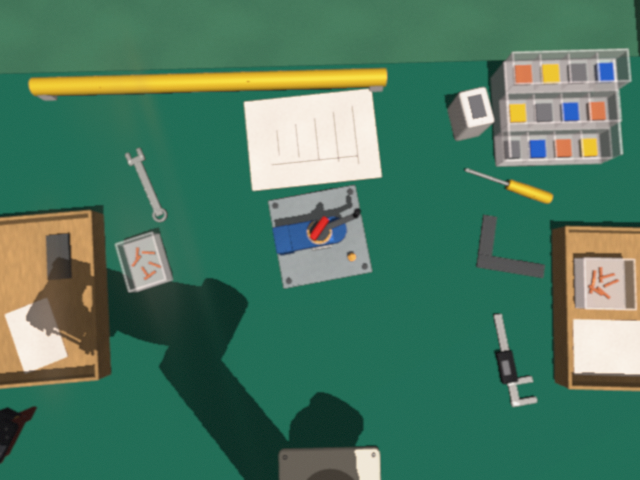

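View pics/scene0.png

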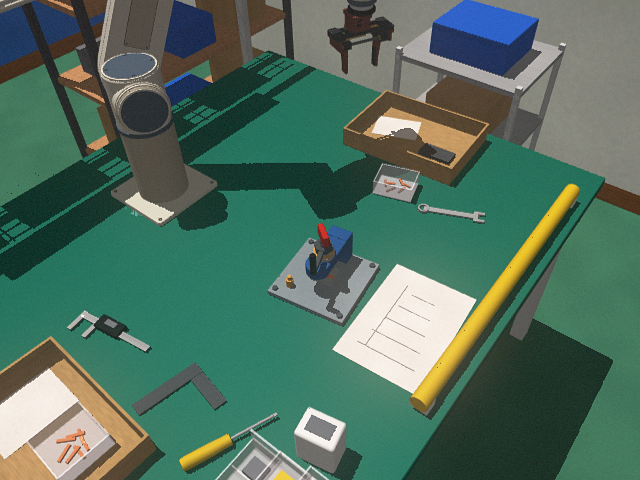

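The top view shows the stand's base plate at about (320,237). The red knob is near (319,227), the pin near (357,212), the spare tip at (351,256) and the column on the image left (world +y). The tub (145,262) and square (490,255) are well clear. Next I'll measure from enlarged crops.

```bash
cat > h.py <<'E'
import numpy as np,cv2
def ray(c,u,v):
    K=c["mtx"];d=np.array(c["attitude"])@np.linalg.inv(K)@np.array([u,v,1.]);return np.array(c["position"]),d
def onz(c,u,v,z):
    p,d=ray(c,u,v);return p+d*(z-p[2])/d[2]
def proj(c,P):
    q=np.array(c["attitude"]).T@(np.array(P)-c["position"]);q=c["mtx"]@q;return q[:2]/q[2]
def tri(a,b):
    (p,d),(q,e)=a,b
    d=d/np.linalg.norm(d);e=e/np.linalg.norm(e)
    s=np.linalg.lstsq(np.c_[d,-e],q-p,rcond=None)[0]
    x,y=p+s[0]*d,q+s[1]*e
    return (x+y)/2,np.linalg.norm(x-y)
def redmask(im):
    h=cv2.cvtColor(im,cv2.COLOR_BGR2HSV)
    return (((h[...,0]<6)|(h[...,0]>172))&(h[...,1]>170)&(h[...,2]>90)).astype(np.uint8)
E
python3 - <<'E'
from h import *
t=dict(np.load("cam_top.npz"));s=dict(np.load("cam_scene.npz"))
for c,r in((t,(180,290,260,375)),(s,(215,330,260,385))):
    m=redmask(c["img"]);k=np.zeros_like(m);k[r[0]:r[1],r[2]:r[3]]=m[r[0]:r[1],r[2]:r[3]]
    n=cv2.findNonZero(k);print(len(n),n.reshape(-1,2).mean(0),cv2.minAreaRect(n))
# plate
im=t["img"][180:295,260:380];h=cv2.cvtColor(im,cv2.COLOR_BGR2HSV)
m=(~((h[...,0]>65)&(h[...,0]<95)&(h[...,1]>100))).astype(np.uint8)
m[:11]=0
cs=max(cv2.findContours(m,0,1)[0],key=cv2.contourArea);r=cv2.minAreaRect(cs);b=cv2.boxPoints(r)+[260,180]
P=[onz(t,*q,.014) for q in b];print(r,np.round(P,4).tolist(),np.mean(P,0))
a=cv2.resize(t["img"][180:295,260:380],None,fx=5,fy=5,interpolation=cv2.INTER_CUBIC)[:,:400*2]
a=cv2.resize(t["img"][185:255,270:370],(400,280),interpolation=cv2.INTER_CUBIC)
b=cv2.resize(s["img"][215:285,290:390],(400,280),interpolation=cv2.INTER_CUBIC)
cv2.imwrite("pics/crop.png",np.hstack([a,b]))
E
```

```text
189 [318.67195767 227.81481481] ((318.56378173828125, 227.69464111328125), (7.946550369262695, 24.90464973449707), 34.99202346801758)
109 [322.23853211 231.87155963] ((322.05169677734375, 232.37928771972656), (17.826751708984375, 7.613508701324463), 68.19859313964844)
((59.32228088378906, 56.060646057128906), (90.15745544433594, 91.27281188964844), 79.28687286376953) [[0.6579, 0.1262, 0.014], [0.6916, -0.0778, 0.014], [0.4903, -0.1089, 0.014], [0.4575, 0.0918, 0.014]] [0.5743245  0.00779843 0.014     ]
```

View pics/crop.png

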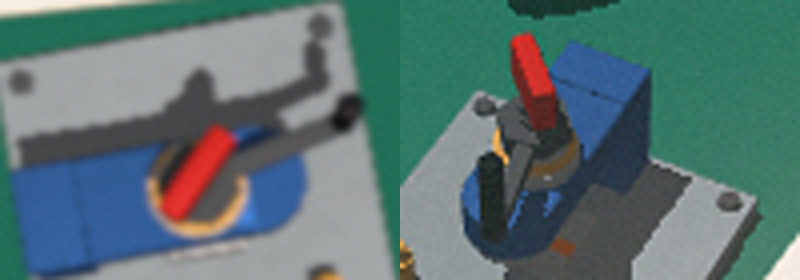

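The crop shows the red knob running from (172,210) to (228,138). The lever pin's top is at (346,108) in the left crop and (489,157) in the right crop.

Run:
```python
from h import *
t=dict(np.load("cam_top.npz"));s=dict(np.load("cam_scene.npz"))
print("knob",onz(t,318.6,227.7,.169),tri(ray(t,318.6,227.75),ray(s,322.2,232.1)))
a=onz(t,311.5,237.9,.171);b=onz(t,325.8,217.5,.171);print("knob dir",np.degrees(np.arctan2(*(b-a)[1::-1])),np.linalg.norm(b-a))
pin=onz(t,356.9,212,.175);print("pin top",pin,tri(ray(t,356.9,212),ray(s,312.3,254.2)), onz(s,312.3,254.2,.175))
k=onz(t,318.6,227.7,.171);print(np.linalg.norm(pin-k),np.degrees(np.arctan2(*(pin-k)[1::-1])))
print("stand yaw", np.degrees(np.arctan2(.1262-.0778*-1,.6579-.6916)))
```

```text
knob [0.57434818 0.00784839 0.169     ] (array([0.57372562, 0.00712083, 0.16687502]), np.float64(0.0021390030707662336))
knob dir -36.27464420272029 0.047835420191063426
pin top [ 0.60194512 -0.06601588  0.175     ] (array([ 0.60227791, -0.06553431,  0.17575443]), np.float64(0.001227175992794772)) [ 0.60223969 -0.06455424  0.175     ]
0.07902146742699936 -69.35145495272656
stand yaw 99.38032146642689
```

```bash
cat >> h.py <<'E'
AX=np.array([.5743,.0075])
def plan(path,grip,n,st=None):
    "path: f(0..1)->(x,y,z,yaw of tool y axis, deg); prints n tool-frame rows from measured (or given) pose"
    from bench import sensors
    if st is None:
        s=sensors.sense();R=s["ee_rot"];st=[*s["tool_pos"],np.degrees(np.arctan2(R[1,1],R[0,1]))]
    p=np.array(st[:3]);yaw=np.radians(st[3]);rows=[]
    for i in range(1,n+1):
        q=path(i/n,st);dt=round(-(np.radians(q[3])-yaw),3)
        y=np.array([np.cos(yaw),np.sin(yaw),0]);z=np.array([0,0,-1.]);x=np.cross(y,z)
        M=np.c_[x,y,z];d=np.round(M.T@(np.array(q[:3])-p)*1000,1)
        p=p+M@d/1000;yaw-=dt;rows.append([grip,*[float(v) for v in d],0,0,dt])
    for i in range(0,n,8):print(rows[i:i+8])
    print("end",p.round(4),np.degrees(yaw).round(2))
def line(x,y,z,yaw):
    return lambda f,st:[a+f*(b-a) for a,b in zip(st,(x,y,z,yaw))]
def arc(r,a0,a1,z,off=90):
    "tool on circle about AX, yaw=angle+off"
    def g(f,st):
        a=a0+f*(a1-a0);return [AX[0]+r*np.cos(np.radians(a)),AX[1]+r*np.sin(np.radians(a)),z,a+off]
    return g
def pose(c=AX):
    from bench import sensors
    s=sensors.sense();R=s["ee_rot"];p=s["tool_pos"];v=p[:2]-AX;a=np.arctan2(v[1],v[0])
    t=np.array([-np.sin(a),np.cos(a)]);F=s["force"]
    print("t%.2f"%s["time_s"],"pos",p.round(4),"yaw%.2f"%np.degrees(np.arctan2(R[1,1],R[0,1])),"r%.1f a%.2f"%(1e3*np.hypot(*v),np.degrees(a)),"F",F.round(2),"Ftan(ccw+) %.2f Frad %.2f"%(F[:2]@t,F[:2]@[np.cos(a),np.sin(a)]),"M",s["wrist_torque"].round(3),"w%.1f"%(s["gripper_width"]*1e3),"j6 %.1f"%s["joint_positions"][5])
E
python3 - <<'E'
from h import *
plan(line(.602,-.0655,.222,20.7),44,16)
E
```

```text
[[44, -35.5, -26.0, 0.0, 0, 0, np.float64(0.047)], [44, -36.7, -24.2, 0.0, 0, 0, np.float64(0.047)], [44, -37.8, -22.6, 0.0, 0, 0, np.float64(0.046)], [44, -38.8, -20.7, 0.0, 0, 0, np.float64(0.047)], [44, -39.8, -18.9, 0.0, 0, 0, np.float64(0.047)], [44, -40.5, -17.1, 0.0, 0, 0, np.float64(0.047)], [44, -41.4, -15.1, 0.0, 0, 0, np.float64(0.047)], [44, -42.0, -13.1, 0.0, 0, 0, np.float64(0.046)]]
[[44, -42.5, -11.2, 0.0, 0, 0, np.float64(0.047)], [44, -43.1, -9.2, 0.1, 0, 0, np.float64(0.047)], [44, -43.4, -7.2, -0.0, 0, 0, np.float64(0.047)], [44, -43.7, -5.1, -0.0, 0, 0, np.float64(0.047)], [44, -43.9, -3.0, -0.0, 0, 0, np.float64(0.046)], [44, -44.0, -1.0, -0.0, 0, 0, np.float64(0.047)], [44, -44.0, 1.0, -0.0, 0, 0, np.float64(0.047)], [44, -43.9, 3.1, -0.0, 0, 0, np.float64(0.047)]]
end [ 0.602  -0.0655  0.222 ] 20.68
```

Call:
{"name": "move_arm", "arguments": {
  "moves": [
    [[44, -35.5, -26, 0, 0, 0, 0.047], [44, -36.7, -24.2, 0, 0, 0, 0.047], [44, -37.8, -22.6, 0, 0, 0, 0.046], [44, -38.8, -20.7, 0, 0, 0, 0.047], [44, -39.8, -18.9, 0, 0, 0, 0.047], [44, -40.5, -17.1, 0, 0, 0, 0.047], [44, -41.4, -15.1, 0, 0, 0, 0.047], [44, -42, -13.1, 0, 0, 0, 0.046]]
  ],
  "newtons": 30
}}

```text
time_s: 0.95
tool_pos: [0.4405, 0.2456, 0.2227]
ee_rot: [[-0.67, 0.742, -0.0], [0.742, 0.67, 0.0], [0.0, 0.0, -1.0]]
force: [1.1, 0.8, 0.9]
gripper_width: 0.0441
```

Call:
{"name": "move_arm", "arguments": {
  "moves": [
    [[44, -42.5, -11.2, 0, 0, 0, 0.047], [44, -43.1, -9.2, 0, 0, 0, 0.047], [44, -43.4, -7.2, 0, 0, 0, 0.047], [44, -43.7, -5.1, 0, 0, 0, 0.047], [44, -43.9, -3, 0, 0, 0, 0.046], [44, -44, -1, 0, 0, 0, 0.047], [44, -44, 1, 0, 0, 0, 0.047], [44, -43.9, 3.1, 0, 0, 0, 0.047]]
  ]
}}

```text
time_s: 1.75
tool_pos: [0.6026, -0.067, 0.2225]
ee_rot: [[-0.351, 0.936, -0.0], [0.936, 0.351, 0.0], [0.0, -0.0, -1.0]]
force: [-0.6, 0.5, -0.1]
gripper_width: 0.0438
```

Run:
```python
from h import *
from bench import cams
c=cams.camera("wrist");np.savez("cam_w1",**c);cv2.imwrite("pics/w1.png",c["img"]);pose()
print("pred pin top",proj(c,[.602,-.0658,.175]),"knob top",proj(c,[.5743,.0075,.171]))
plan(line(.602,-.0655,.137,20.7),44,5)
```

```text
t1.80 pos [ 0.6057 -0.0721  0.2228] yaw20.30 r85.6 a-68.47 F [ 2.39 -3.71  0.25] Ftan(ccw+) 0.86 Frad 4.33 M [-0.147 -0.043 -0.003] w43.9 j6 -28.1
pred pin top [321.69322021 265.55444348] knob top [321.30571634 136.13561533]
[[44, 1.5, -0.2, 17.2, 0, 0, np.float64(-0.001)], [44, 1.5, -0.3, 17.1, 0, 0, np.float64(-0.002)], [44, 1.5, -0.2, 17.2, 0, 0, np.float64(-0.001)], [44, 1.5, -0.2, 17.1, 0, 0, np.float64(-0.002)], [44, 1.5, -0.3, 17.2, 0, 0, np.float64(-0.001)]]
end [ 0.602  -0.0655  0.137 ] 20.7
```

View pics/w1.png

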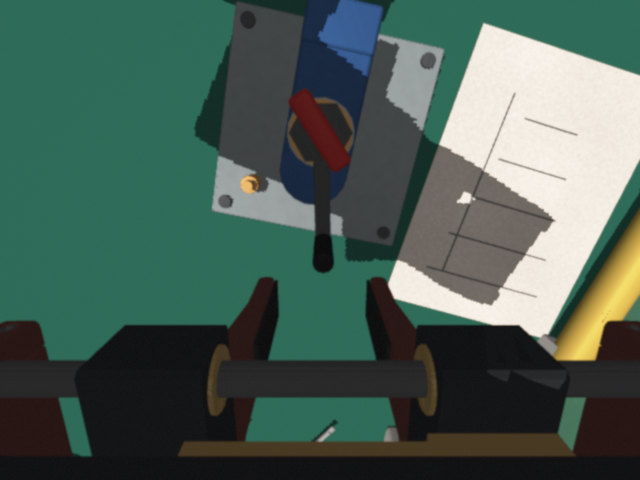

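The wrist view shows the pin's top end at about (322,262), midway between the fingers and matching the prediction (322,266). The knob is at (320,130). The arm is still settling, so I'll descend straight down and then check.

Call:
{"name": "move_arm", "arguments": {
  "moves": [
    [[44, 0, 0, 0, 0, 0, 0], [44, 0, 0, 10, 0, 0, 0], [44, 0, 0, 19, 0, 0, 0], [44, 0, 0, 19, 0, 0, 0], [44, 0, 0, 19, 0, 0, 0], [44, 0, 0, 19, 0, 0, 0], [44, 0, 0, 0, 0, 0, 0], [44, 0, 0, 0, 0, 0, 0]]
  ]
}}

```text
time_s: 2.6
tool_pos: [0.6015, -0.0639, 0.1364]
ee_rot: [[-0.355, 0.935, -0.001], [0.935, 0.355, 0.0], [0.001, -0.001, -1.0]]
force: [-0.6, -0.2, -0.1]
gripper_width: 0.044
```

Run:
```python
from h import *
pose()
```

```text
t2.60 pos [ 0.6015 -0.0639  0.1364] yaw20.78 r76.4 a-69.18 F [-0.58 -0.24 -0.07] Ftan(ccw+) -0.63 Frad 0.02 M [-0.073  0.038 -0.036] w44.0 j6 -28.0
```

Call:
{"name": "move_arm", "arguments": {
  "moves": [
    [[0, -2, 0, 0, 0, 0, 0], [0, 0, 0, 0, 0, 0, 0], [0, 0, 0, 0, 0, 0, 0], [0, 0, 0, 0, 0, 0, 0], [0, 0, 0, 0, 0, 0, 0], [0, 0, 0, 0, 0, 0, 0], [0, 0, 0, 0, 0, 0, 0], [0, 0, 0, 0, 0, 0, 0]]
  ],
  "newtons": 35
}}

```text
time_s: 3.4
tool_pos: [0.6034, -0.0671, 0.1372]
ee_rot: [[-0.353, 0.936, 0.001], [0.936, 0.353, -0.0], [-0.0, 0.001, -1.0]]
force: [2.0, 1.2, 5.1]
gripper_width: 0.0137
```

Run:
```python
from h import *
pose()
plan(arc(.079,-69.2,-37.2,.137),0,16,[.6024,-.0664,.137,20.8])
```

```text
t3.40 pos [ 0.6034 -0.0671  0.1372] yaw20.68 r80.0 a-68.66 F [1.97 1.18 5.09] Ftan(ccw+) 2.26 Frad -0.38 M [ 0.13  -0.107 -0.013] w13.7 j6 -28.2
[[0, 0.1, 2.7, 0.0, 0, 0, np.float64(-0.035)], [0, 0.1, 2.8, 0.0, 0, 0, np.float64(-0.035)], [0, 0.0, 2.7, 0.0, 0, 0, np.float64(-0.035)], [0, 0.1, 2.8, 0.0, 0, 0, np.float64(-0.035)], [0, -0.0, 2.8, 0.0, 0, 0, np.float64(-0.035)], [0, 0.0, 2.7, 0.0, 0, 0, np.float64(-0.034)], [0, 0.1, 2.8, 0.0, 0, 0, np.float64(-0.035)], [0, 0.0, 2.7, 0.0, 0, 0, np.float64(-0.035)]]
[[0, 0.1, 2.8, 0.0, 0, 0, np.float64(-0.035)], [0, 0.0, 2.7, 0.0, 0, 0, np.float64(-0.035)], [0, 0.1, 2.8, 0.0, 0, 0, np.float64(-0.035)], [0, 0.0, 2.8, 0.0, 0, 0, np.float64(-0.035)], [0, 0.1, 2.7, 0.0, 0, 0, np.float64(-0.035)], [0, 0.0, 2.8, 0.0, 0, 0, np.float64(-0.035)], [0, 0.1, 2.7, 0.0, 0, 0, np.float64(-0.035)], [0, 0.0, 2.8, 0.0, 0, 0, np.float64(-0.035)]]
end [ 0.6373 -0.0403  0.137 ] 52.83
```

Call:
{"name": "move_arm", "arguments": {
  "moves": [
    [[0, 0.1, 2.8, 0, 0, 0, -0.035], [0, 0, 2.8, 0, 0, 0, -0.035], [0, 0.1, 2.8, 0, 0, 0, -0.035], [0, 0, 2.8, 0, 0, 0, -0.035], [0, 0.1, 2.8, 0, 0, 0, -0.035], [0, 0, 2.8, 0, 0, 0, -0.035], [0, 0.1, 2.8, 0, 0, 0, -0.035], [0, 0, 2.8, 0, 0, 0, -0.035]]
  ]
}}

```text
time_s: 4.2
tool_pos: [0.6213, -0.0571, 0.1371]
ee_rot: [[-0.599, 0.801, -0.002], [0.801, 0.599, -0.001], [0.001, -0.002, -1.0]]
force: [-6.3, -3.4, 8.9]
gripper_width: 0.0135
```

```bash
python3 -c "
from h import *
pose()"
```

```text
t4.20 pos [ 0.6213 -0.0571  0.1371] yaw36.78 r79.9 a-53.93 F [-6.31 -3.45  8.9 ] Ftan(ccw+) -7.13 Frad -0.93 M [-0.418  0.822 -0.26 ] w13.5 j6 -43.0
```

Call:
{"name": "move_arm", "arguments": {
  "moves": [
    [[0, 0.1, 2.8, 0, 0, 0, -0.035], [0, 0, 2.8, 0, 0, 0, -0.035], [0, 0.1, 2.8, 0, 0, 0, -0.035], [0, 0, 2.8, 0, 0, 0, -0.035], [0, 0.1, 2.8, 0, 0, 0, -0.035], [0, 0, 2.8, 0, 0, 0, -0.035], [0, 0.1, 2.8, 0, 0, 0, -0.035], [0, 0, 2.8, 0, 0, 0, -0.035]]
  ]
}}

```text
time_s: 5.0
tool_pos: [0.6374, -0.0415, 0.1371]
ee_rot: [[-0.797, 0.604, -0.002], [0.604, 0.797, -0.001], [0.001, -0.002, -1.0]]
force: [-4.6, -2.9, 9.4]
gripper_width: 0.0134
```

```bash
python3 -c "
from h import *
pose()"
```

```text
t5.00 pos [ 0.6374 -0.0415  0.1371] yaw52.81 r79.9 a-37.82 F [-4.57 -2.92  9.44] Ftan(ccw+) -5.10 Frad -1.82 M [-0.599  0.712 -0.243] w13.4 j6 -57.5
```

Call:
{"name": "move_arm", "arguments": {
  "moves": [
    [[0, 0, 0, 0, 0, 0, 0], [0, 0, 0, 0, 0, 0, 0], [0, 0, 0, 0, 0, 0, 0], [0, 0, 0, 0, 0, 0, 0], [0, 0, 0, 0, 0, 0, 0], [0, 0, 0, 0, 0, 0, 0], [0, 0, 0, 0, 0, 0, 0], [0, 0, 0, 0, 0, 0, 0]]
  ]
}}

```text
time_s: 5.8
tool_pos: [0.6375, -0.0412, 0.1371]
ee_rot: [[-0.796, 0.605, -0.002], [0.605, 0.796, -0.001], [0.001, -0.001, -1.0]]
force: [-3.5, -1.6, 7.4]
gripper_width: 0.0135
```

```bash
python3 -c "
from h import *
pose()"
```

```text
t5.80 pos [ 0.6375 -0.0412  0.1371] yaw52.75 r79.8 a-37.60 F [-3.54 -1.6   7.37] Ftan(ccw+) -3.43 Frad -1.83 M [-0.318  0.552 -0.179] w13.5 j6 -57.5
```

Call:
{"name": "move_arm", "arguments": {
  "moves": [
    [[0, 0, 2.8, 0, 0, 0, -0.035], [0, 0.1, 2.8, 0, 0, 0, -0.035], [0, 0, 0, 0, 0, 0, 0], [0, 0, 0, 0, 0, 0, 0], [40, 0, 0, 0, 0, 0, 0], [40, 0, 0, 0, 0, 0, 0], [40, 0, 0, 0, 0, 0, 0], [40, 0, 0, 0, 0, 0, 0]]
  ]
}}

```text
time_s: 6.6
tool_pos: [0.6414, -0.0359, 0.1363]
ee_rot: [[-0.837, 0.548, -0.001], [0.548, 0.837, 0.0], [0.0, -0.0, -1.0]]
force: [0.1, 0.2, 0.1]
gripper_width: 0.0393
```

```bash
python3 -c "
from h import *
pose()"
```

```text
t6.60 pos [ 0.6414 -0.0359  0.1363] yaw56.79 r79.9 a-32.92 F [0.08 0.2  0.06] Ftan(ccw+) 0.21 Frad -0.04 M [-0.014  0.062 -0.003] w39.3 j6 -61.1
```

Call:
{"name": "move_arm", "arguments": {
  "moves": [
    [[40, 0, 0, -20, 0, 0, 0], [40, 0, 0, -30, 0, 0, 0], [40, 0, 0, -30, 0, 0, 0], [40, 0, 0, -10, 0, 0, 0], [40, 0, 0, 0, 0, 0, 0], [40, 0, 0, 0, 0, 0, 0], [40, 0, 0, 0, 0, 0, 0], [40, 0, 0, 0, 0, 0, 0]]
  ]
}}

```text
time_s: 7.4
tool_pos: [0.6408, -0.0359, 0.2251]
ee_rot: [[-0.837, 0.548, -0.003], [0.548, 0.837, 0.0], [0.002, -0.001, -1.0]]
force: [0.8, -0.4, 0.0]
gripper_width: 0.0401
```

Run:
```python
from h import *
from bench import cams
pose()
c=cams.camera("top");n=redmask(c["img"]);k=np.zeros_like(n);k[180:270,280:360]=n[180:270,280:360];n=cv2.findNonZero(k);print(None if n is None else cv2.minAreaRect(n))
c=cams.camera("wrist");np.savez("cam_w2",**c)
n=cv2.findNonZero(redmask(c["img"])[:300]);print(None if n is None else (len(n),cv2.minAreaRect(n)))
cv2.imwrite("pics/w2.png",c["img"])
plan(line(.5743,.0075,.227,53.5),44,4)
```

```text
t7.40 pos [ 0.6408 -0.0359  0.2251] yaw56.78 r79.4 a-33.14 F [ 0.82 -0.36  0.04] Ftan(ccw+) 0.14 Frad 0.89 M [-0.039 -0.034 -0.017] w40.1 j6 -61.1
None
(18, ((327.7957458496094, 106.0354995727539), (2.462334394454956, 26.4105224609375), 6.842773914337158))
[[44, 19.9, -0.1, -0.3, 0, 0, np.float64(0.014)], [44, 20.0, -0.3, -0.4, 0, 0, np.float64(0.015)], [44, 19.9, -0.7, -0.3, 0, 0, np.float64(0.014)], [44, 19.9, -0.9, -0.4, 0, 0, np.float64(0.014)]]
end [0.5743 0.0075 0.227 ] 53.51
```

View pics/w2.png

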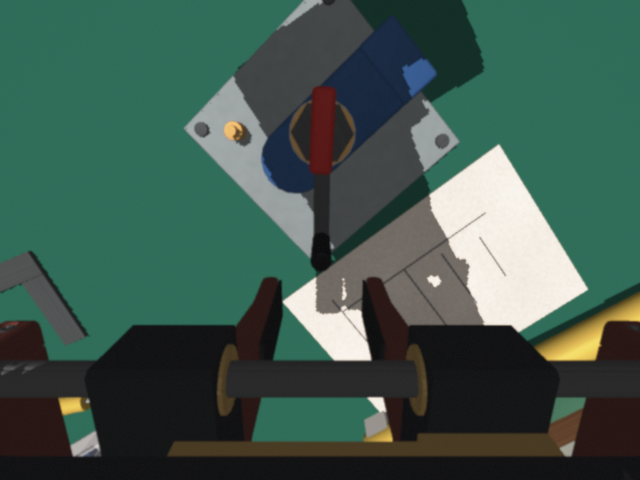

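The wrist view shows the knob from (323,88) to (320,172), in line with the lever, and the pin free at (321,250). Now I'll go over the knob and down.

Call:
{"name": "move_arm", "arguments": {
  "moves": [
    [[44, 19.9, -0.1, 0, 0, 0, 0.014], [44, 20, -0.3, 0, 0, 0, 0.015], [44, 19.9, -0.7, 0, 0, 0, 0.014], [44, 19.9, -0.9, 0, 0, 0, 0.014], [44, 0, 0, 10, 0, 0, 0], [44, 0, 0, 15, 0, 0, 0], [44, 0, 0, 10, 0, 0, 0], [44, 0, 0, 0, 0, 0, 0]]
  ]
}}

```text
time_s: 8.3
tool_pos: [0.574, 0.0072, 0.1897]
ee_rot: [[-0.804, 0.595, -0.003], [0.595, 0.804, -0.0], [0.003, -0.002, -1.0]]
force: [0.1, 0.6, -0.3]
gripper_width: 0.0442
```

Call:
{"name": "move_arm", "arguments": {
  "moves": [
    [[44, 0, 0, 0, 0, 0, 0], [44, 0, 0, 10, 0, 0, 0], [44, 0, 0, 15, 0, 0, 0], [44, 0, 0, 15, 0, 0, 0], [44, 0, 0, 10, 0, 0, 0], [44, 0, 0, 0, 0, 0, 0], [44, 0, 0, 0, 0, 0, 0], [44, 0, 0, 0, 0, 0, 0]]
  ]
}}

```text
time_s: 9.1
tool_pos: [0.5752, 0.0075, 0.1422]
ee_rot: [[-0.804, 0.595, 0.001], [0.595, 0.804, -0.0], [-0.001, 0.001, -1.0]]
force: [1.4, 0.4, -0.3]
gripper_width: 0.0441
```

```bash
python3 -c "
from h import *
pose()"
```

```text
t9.10 pos [0.5752 0.0075 0.1422] yaw53.52 r0.9 a-2.08 F [ 1.39  0.4  -0.34] Ftan(ccw+) 0.45 Frad 1.37 M [-0.     0.008 -0.017] w44.1 j6 -54.0
```

Call:
{"name": "move_arm", "arguments": {
  "moves": [
    [[0, 0, 0, 1, 0, 0, 0], [0, 0, 0, 0, 0, 0, 0], [0, 0, 0, 0, 0, 0, 0], [0, 0, 0, 0, 0, 0, 0], [0, 0, 0, 0, 0, 0, 0], [0, 0, 0, 0, 0, 0, 0], [0, 0, 0, 0, 0, 0, 0], [0, 0, 0, 0, 0, 0, 0]]
  ],
  "newtons": 50
}}

```text
time_s: 9.9
tool_pos: [0.5751, 0.0072, 0.1413]
ee_rot: [[-0.804, 0.595, 0.001], [0.595, 0.804, -0.0], [-0.001, 0.0, -1.0]]
force: [-0.9, -3.1, 5.0]
gripper_width: 0.0142
```

```bash
python3 -c "
from h import *
pose()"
```

```text
t9.90 pos [0.5751 0.0072 0.1413] yaw53.51 r0.9 a-19.11 F [-0.94 -3.07  5.02] Ftan(ccw+) -3.21 Frad 0.12 M [0.07  0.16  0.134] w14.2 j6 -54.0
```

Call:
{"name": "move_arm", "arguments": {
  "moves": [
    [[0, 0, 0, 0, 0, 0, 0.03], [0, 0, 0, 0, 0, 0, 0.03], [0, 0, 0, 0, 0, 0, 0.03], [0, 0, 0, 0, 0, 0, 0.03], [0, 0, 0, 0, 0, 0, 0.03], [0, 0, 0, 0, 0, 0, 0.03], [0, 0, 0, 0, 0, 0, 0.03], [0, 0, 0, 0, 0, 0, 0.03]]
  ]
}}

```text
time_s: 10.7
tool_pos: [0.5748, 0.0069, 0.1413]
ee_rot: [[-0.639, 0.769, 0.0], [0.769, 0.639, -0.001], [-0.001, -0.0, -1.0]]
force: [-3.4, -4.9, 6.4]
gripper_width: 0.0137
```

```bash
python3 -c "
from h import *
pose()"
```

```text
t10.70 pos [0.5748 0.0069 0.1413] yaw39.72 r0.8 a-52.59 F [-3.37 -4.93  6.39] Ftan(ccw+) -5.67 Frad 1.87 M [-0.24   0.288  0.268] w13.7 j6 -40.2
```

Call:
{"name": "move_arm", "arguments": {
  "moves": [
    [[0, 0, 0, 0, 0, 0, 0.03], [0, 0, 0, 0, 0, 0, 0.03], [0, 0, 0, 0, 0, 0, 0.03], [0, 0, 0, 0, 0, 0, 0.03], [0, 0, 0, 0, 0, 0, 0.03], [0, 0, 0, 0, 0, 0, 0.03], [0, 0, 0, 0, 0, 0, 0.03], [0, 0, 0, 0, 0, 0, 0.03]]
  ]
}}

```text
time_s: 11.5
tool_pos: [0.5744, 0.0066, 0.1413]
ee_rot: [[-0.438, 0.899, -0.0], [0.899, 0.438, -0.001], [-0.001, -0.001, -1.0]]
force: [-4.8, -5.8, 8.0]
gripper_width: 0.0139
```

```bash
python3 -c "
from h import *
pose()"
```

```text
t11.50 pos [0.5744 0.0066 0.1413] yaw25.97 r0.9 a-85.57 F [-4.76 -5.76  8.02] Ftan(ccw+) -5.19 Frad 5.38 M [-0.539  0.329  0.231] w13.9 j6 -26.4
```

Call:
{"name": "move_arm", "arguments": {
  "moves": [
    [[0, 0, 0, 0, 0, 0, 0.02], [0, 0, 0, 0, 0, 0, 0.02], [0, 0, 0, 0, 0, 0, 0.02], [0, 0, 0, 0, 0, 0, 0.02], [0, 0, 0, 0, 0, 0, 0.02], [0, 0, 0, 0, 0, 0, 0.02], [0, 0, 0, 0, 0, 0, 0.02], [0, 0, 0, 0, 0, 0, 0.02]]
  ]
}}

```text
time_s: 12.3
tool_pos: [0.5741, 0.0064, 0.1413]
ee_rot: [[-0.29, 0.957, -0.001], [0.957, 0.29, -0.001], [-0.001, -0.001, -1.0]]
force: [-5.1, -6.3, 9.1]
gripper_width: 0.0138
```

```bash
python3 -c "
from h import *
pose()"
```

```text
t12.30 pos [0.5741 0.0064 0.1413] yaw16.83 r1.1 a-102.06 F [-5.06 -6.27  9.09] Ftan(ccw+) -3.64 Frad 7.19 M [-0.591  0.456  0.227] w13.8 j6 -17.3
```

Call:
{"name": "move_arm", "arguments": {
  "moves": [
    [[0, 0, 0, 0, 0, 0, 0.02], [0, 0, 0, 0, 0, 0, 0.02], [0, 0, 0, 0, 0, 0, 0.02], [0, 0, 0, 0, 0, 0, 0.02], [0, 0, 0, 0, 0, 0, 0.02], [0, 0, 0, 0, 0, 0, 0.02], [0, 0, 0, 0, 0, 0, 0.02], [0, 0, 0, 0, 0, 0, 0.02]]
  ]
}}

```text
time_s: 13.1
tool_pos: [0.5738, 0.0064, 0.1413]
ee_rot: [[-0.133, 0.991, -0.002], [0.991, 0.133, -0.002], [-0.001, -0.002, -1.0]]
force: [-7.6, -6.5, 9.9]
gripper_width: 0.0138
```

```bash
python3 -c "
from h import *
pose()"
```

```text
t13.10 pos [0.5738 0.0064 0.1413] yaw7.67 r1.3 a-115.56 F [-7.62 -6.46  9.86] Ftan(ccw+) -4.08 Frad 9.11 M [-0.676  0.574  0.341] w13.8 j6 -8.1
```

Call:
{"name": "move_arm", "arguments": {
  "moves": [
    [[0, 0, 0, 0, 0, 0, 0.02], [0, 0, 0, 0, 0, 0, 0.02], [0, 0, 0, 0, 0, 0, 0.02], [0, 0, 0, 0, 0, 0, 0.02], [0, 0, 0, 0, 0, 0, 0.02], [0, 0, 0, 0, 0, 0, 0.02], [0, 0, 0, 0, 0, 0, 0.02], [0, 0, 0, 0, 0, 0, 0.02]]
  ]
}}

```text
time_s: 13.9
tool_pos: [0.5734, 0.0063, 0.1413]
ee_rot: [[0.026, 1.0, -0.002], [1.0, -0.026, -0.002], [-0.002, -0.002, -1.0]]
force: [-8.9, -7.4, 10.9]
gripper_width: 0.0135
```

```bash
python3 -c "
from h import *
pose()"
```

```text
t13.90 pos [0.5734 0.0063 0.1413] yaw-1.48 r1.5 a-127.55 F [-8.92 -7.43 10.93] Ftan(ccw+) -2.54 Frad 11.33 M [-0.869  0.77   0.38 ] w13.5 j6 1.1
```

Call:
{"name": "move_arm", "arguments": {
  "moves": [
    [[0, -0.5, -0.5, -0.3, 0, 0, 0], [0, -0.5, -0.5, -0.3, 0, 0, 0], [0, 0, 0, 0, 0, 0, 0], [0, 0, 0, 0, 0, 0, 0], [0, 0, 0, 0, 0, 0, 0], [0, 0, 0, 0, 0, 0, 0], [0, 0, 0, 0, 0, 0, 0], [0, 0, 0, 0, 0, 0, 0]]
  ]
}}

```text
time_s: 14.7
tool_pos: [0.5733, 0.0062, 0.1413]
ee_rot: [[0.026, 1.0, -0.001], [1.0, -0.026, -0.0], [-0.001, -0.001, -1.0]]
force: [-4.3, -3.3, 4.9]
gripper_width: 0.0139
```

```bash
python3 -c "
from h import *
from bench import cams
pose()
for i in range(4):
  cams.camera('top');pose()" | sed 's/.*Frad/Frad/'
```

```text
Frad 5.26 M [-0.415  0.227  0.211] w13.9 j6 0.9
Frad 6.10 M [-0.404  0.178  0.233] w13.8 j6 0.9
Frad 4.37 M [-0.371  0.234  0.301] w13.5 j6 0.9
Frad 5.04 M [-0.394  0.224  0.255] w13.7 j6 0.9
Frad 5.25 M [-0.405  0.184  0.242] w13.8 j6 0.9
```

Call:
{"name": "move_arm", "arguments": {
  "moves": [
    [[40, 0, 0, 0, 0, 0, 0], [40, 0, 0, 0, 0, 0, 0], [40, 0, 0, 0, 0, 0, 0], [40, 0, 0, -10, 0, 0, 0], [40, 0, 0, -20, 0, 0, 0], [40, 0, 0, -25, 0, 0, 0], [40, 0, 0, -20, 0, 0, 0], [40, 0, 0, -10, 0, 0, 0]]
  ]
}}

```text
time_s: 15.7
tool_pos: [0.5745, 0.0066, 0.2285]
ee_rot: [[0.026, 1.0, 0.003], [1.0, -0.026, 0.0], [0.0, 0.003, -1.0]]
force: [0.7, 0.4, 0.1]
gripper_width: 0.0399
```

```bash
python3 -c "
from h import *
pose()
plan(line(.6414,-.0359,.226,57),40,8)
"
```

```text
t15.70 pos [0.5745 0.0066 0.2285] yaw-1.49 r0.9 a-80.32 F [0.7  0.38 0.1 ] Ftan(ccw+) 0.75 Frad -0.26 M [-0.089  0.06  -0.002] w39.9 j6 1.0
[[40, -5.1, 8.5, 0.3, 0, 0, np.float64(-0.128)], [40, -6.1, 7.8, 0.3, 0, 0, np.float64(-0.127)], [40, -7.1, 6.9, 0.3, 0, 0, np.float64(-0.128)], [40, -7.9, 6.0, 0.3, 0, 0, np.float64(-0.127)], [40, -8.6, 5.0, 0.3, 0, 0, np.float64(-0.128)], [40, -9.1, 3.8, 0.4, 0, 0, np.float64(-0.128)], [40, -9.6, 2.5, 0.3, 0, 0, np.float64(-0.127)], [40, -9.8, 1.4, 0.3, 0, 0, np.float64(-0.128)]]
end [ 0.6414 -0.0359  0.226 ] 57.01
```

Call:
{"name": "move_arm", "arguments": {
  "moves": [
    [[40, -5.1, 8.5, 0.3, 0, 0, -0.128], [40, -6.1, 7.8, 0.3, 0, 0, -0.127], [40, -7.1, 6.9, 0.3, 0, 0, -0.128], [40, -7.9, 6, 0.3, 0, 0, -0.127], [40, -8.6, 5, 0.3, 0, 0, -0.128], [40, -9.1, 3.8, 0.4, 0, 0, -0.128], [40, -9.6, 2.5, 0.3, 0, 0, -0.127], [40, -9.8, 1.4, 0.3, 0, 0, -0.128]]
  ]
}}

```text
time_s: 16.5
tool_pos: [0.6405, -0.0361, 0.2233]
ee_rot: [[-0.842, 0.54, -0.001], [0.54, 0.842, 0.0], [0.001, -0.001, -1.0]]
force: [-0.7, 0.2, 0.2]
gripper_width: 0.0398
```

Call:
{"name": "move_arm", "arguments": {
  "moves": [
    [[40, 0, 0, 0, 0, 0, 0], [40, 0, 0, 0, 0, 0, 0], [40, 0, 0, 0, 0, 0, 0], [40, 0, 0, 0, 0, 0, 0], [40, 0, 0, 0, 0, 0, 0], [40, 0, 0, 0, 0, 0, 0], [40, 0, 0, 0, 0, 0, 0], [40, 0, 0, 0, 0, 0, 0]]
  ]
}}

```text
time_s: 17.3
tool_pos: [0.6406, -0.036, 0.2238]
ee_rot: [[-0.839, 0.545, 0.0], [0.545, 0.839, -0.0], [-0.0, 0.0, -1.0]]
force: [-0.2, -0.4, -0.2]
gripper_width: 0.0402
```

Run:
```python
from h import *
from bench import cams
pose()
c=cams.camera("wrist");np.savez("cam_w3",**c);cv2.imwrite("pics/w3.png",c["img"])
print("pred pin",proj(c,[.6414,-.0359,.175]))
```

```text
t17.30 pos [ 0.6406 -0.036   0.2238] yaw57.00 r79.3 a-33.25 F [-0.25 -0.38 -0.19] Ftan(ccw+) -0.45 Frad -0.00 M [ 0.004 -0.     0.005] w40.2 j6 -61.3
pred pin [321.26061625 267.32959827]
```

View pics/w3.png

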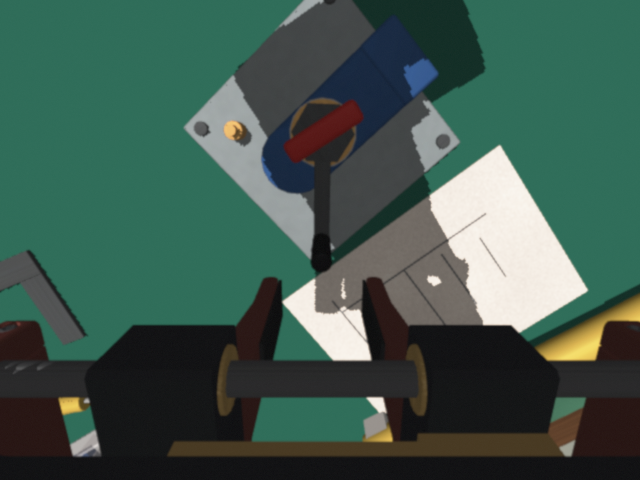

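The knob has turned with the adjuster and now runs from (290,150) to (360,110). The lever pin is unmoved at about (321,255), centred between the fingers. Descend and pinch.

Call:
{"name": "move_arm", "arguments": {
  "moves": [
    [[40, 0, 0, 10, 0, 0, 0], [40, 0, 0, 22, 0, 0, 0], [40, 0, 0, 22, 0, 0, 0], [40, 0, 0, 22, 0, 0, 0], [40, 0, 0, 11, 0, 0, 0], [40, -0.5, 0, 0, 0, 0, 0], [40, 0, 0, 0, 0, 0, 0], [40, 0, 0, 0, 0, 0, 0]]
  ]
}}

```text
time_s: 18.15
tool_pos: [0.6419, -0.0364, 0.1379]
ee_rot: [[-0.839, 0.545, 0.002], [0.545, 0.839, -0.0], [-0.002, 0.001, -1.0]]
force: [0.2, -0.4, -0.3]
gripper_width: 0.04
```

Call:
{"name": "move_arm", "arguments": {
  "moves": [
    [[0, 0, 0, 0, 0, 0, 0], [0, 0, 0, 0, 0, 0, 0], [0, 0, 0, 0, 0, 0, 0], [0, 0, 0, 0, 0, 0, 0], [0, 0, 0, 0, 0, 0, 0], [0, 0, 0, 0, 0, 0, 0], [0, 0, 0, 0, 0, 0, 0], [0, 0, 0, 0, 0, 0, 0]]
  ],
  "newtons": 40
}}

```text
time_s: 18.95
tool_pos: [0.641, -0.0365, 0.1371]
ee_rot: [[-0.839, 0.544, 0.0], [0.544, 0.839, -0.0], [-0.0, -0.0, -1.0]]
force: [-2.7, -4.0, 5.8]
gripper_width: 0.0133
```

```bash
cat >> h.py <<'E'
def nut():
    from bench import sensors
    s=sensors.sense();p=s["tool_pos"][:2]-AX;F=s["force"];print("nut torque about axis %.3f -> %.1f N at pin"%((p[0]*F[1]-p[1]*F[0]+s["wrist_torque"][2]),(p[0]*F[1]-p[1]*F[0]+s["wrist_torque"][2])/.08))
E
python3 -c "
from h import *
pose();nut()"
```

```text
t18.95 pos [ 0.641  -0.0365  0.1371] yaw57.01 r79.9 a-33.41 F [-2.75 -4.    5.79] Ftan(ccw+) -4.85 Frad -0.09 M [-0.487  0.427  0.05 ] w13.3 j6 -61.3
nut torque about axis -0.338 -> -4.2 N at pin
```

Call:
{"name": "move_arm", "arguments": {
  "moves": [
    [[0, 0.1, -2.8, 0, 0, 0, 0.035], [0, 0, -2.8, 0, 0, 0, 0.035], [0, 0.1, -2.8, 0, 0, 0, 0.035], [0, 0, -2.8, 0, 0, 0, 0.035], [0, 0.1, -2.8, 0, 0, 0, 0.035], [0, 0, -2.8, 0, 0, 0, 0.035], [0, 0.1, -2.8, 0, 0, 0, 0.035], [0, 0, -2.8, 0, 0, 0, 0.035]]
  ]
}}

```text
time_s: 19.75
tool_pos: [0.6278, -0.0519, 0.1371]
ee_rot: [[-0.655, 0.756, 0.003], [0.756, 0.655, 0.001], [-0.001, 0.003, -1.0]]
force: [3.3, 4.5, 1.4]
gripper_width: 0.0134
```

```bash
python3 -c "
from h import *
pose();nut()"
```

```text
t19.75 pos [ 0.6278 -0.0519  0.1371] yaw40.92 r80.0 a-48.00 F [3.3  4.54 1.39] Ftan(ccw+) 5.49 Frad -1.17 M [ 0.559 -0.357  0.299] w13.4 j6 -46.8
nut torque about axis 0.739 -> 9.2 N at pin
```

The axis torque reads 0.74 N m against the 0.75 expected for a slack nut, so the measure holds.

Call:
{"name": "move_arm", "arguments": {
  "moves": [
    [[0, 0.1, -2.8, 0, 0, 0, 0.035], [0, 0, -2.8, 0, 0, 0, 0.035], [0, 0.1, -2.8, 0, 0, 0, 0.035], [0, 0, -2.8, 0, 0, 0, 0.035], [0, 0.1, -2.8, 0, 0, 0, 0.035], [0, 0, -2.8, 0, 0, 0, 0.035], [0, 0.1, -2.8, 0, 0, 0, 0.035], [0, 0, -2.8, 0, 0, 0, 0.035]]
  ]
}}

```text
time_s: 20.55
tool_pos: [0.6095, -0.0644, 0.1371]
ee_rot: [[-0.421, 0.907, 0.004], [0.907, 0.421, 0.001], [-0.001, 0.004, -1.0]]
force: [5.1, 3.9, -0.8]
gripper_width: 0.0134
```

```bash
python3 -c "
from h import *
pose();nut()"
```

```text
t20.55 pos [ 0.6095 -0.0644  0.1371] yaw24.88 r80.1 a-63.95 F [ 5.11  3.85 -0.8 ] Ftan(ccw+) 6.29 Frad -1.21 M [ 0.392 -0.566  0.362] w13.4 j6 -32.1
nut torque about axis 0.866 -> 10.8 N at pin
```

Call:
{"name": "move_arm", "arguments": {
  "moves": [
    [[0, 0.1, -1.6, 0, 0, 0, 0.02], [0, 0, -1.6, 0, 0, 0, 0.02], [0, 0, -1.6, 0, 0, 0, 0.02], [0, 0, -1.6, 0, 0, 0, 0.02], [0, 0.1, -1.6, 0, 0, 0, 0.02], [0, 0, -1.6, 0, 0, 0, 0.02], [0, 0, -1.6, 0, 0, 0, 0.02], [0, 0, -1.6, 0, 0, 0, 0.02]]
  ]
}}

```text
time_s: 21.35
tool_pos: [0.5986, -0.0686, 0.1371]
ee_rot: [[-0.271, 0.963, 0.006], [0.963, 0.271, 0.001], [-0.001, 0.006, -1.0]]
force: [10.0, 4.0, -3.9]
gripper_width: 0.013
```

```bash
python3 -c "
from h import *
pose();nut()"
```

```text
t21.35 pos [ 0.5986 -0.0686  0.1371] yaw15.72 r79.9 a-72.27 F [10.04  4.04 -3.86] Ftan(ccw+) 10.80 Frad -0.79 M [ 0.569 -1.127  0.165] w13.0 j6 -23.5
nut torque about axis 1.028 -> 12.9 N at pin
```

Call:
{"name": "move_arm", "arguments": {
  "moves": [
    [[0, 0.1, -1.6, 0, 0, 0, 0.02], [0, 0, -1.6, 0, 0, 0, 0.02], [0, 0, -1.6, 0, 0, 0, 0.02], [0, 0, -1.6, 0, 0, 0, 0.02], [0, 0.1, -1.6, 0, 0, 0, 0.02], [0, 0, -1.6, 0, 0, 0, 0.02], [0, 0, -1.6, 0, 0, 0, 0.02], [0, 0, -1.6, 0, 0, 0, 0.02]]
  ]
}}

```text
time_s: 22.15
tool_pos: [0.5868, -0.0715, 0.1371]
ee_rot: [[-0.114, 0.993, 0.008], [0.993, 0.114, 0.0], [-0.001, 0.008, -1.0]]
force: [13.8, 1.9, -6.5]
gripper_width: 0.013
```

```bash
python3 -c "
from h import *
pose();nut()"
```

```text
t22.15 pos [ 0.5868 -0.0715  0.1371] yaw6.57 r80.0 a-80.98 F [13.8   1.89 -6.51] Ftan(ccw+) 13.93 Frad 0.29 M [ 0.206 -1.466  0.252] w13.0 j6 -14.8
nut torque about axis 1.367 -> 17.1 N at pin
```

Call:
{"name": "move_arm", "arguments": {
  "moves": [
    [[0, 0, -1.6, 0, 0, 0, 0.02], [0, 0, -1.6, 0, 0, 0, 0.02], [0, 0, -1.6, 0, 0, 0, 0.02], [0, 0, 0, 0, 0, 0, 0], [0, 0, 0, 0, 0, 0, 0], [0, 0, 0, 0, 0, 0, 0], [0, 0, 0, 0, 0, 0, 0], [0, 0, 0, 0, 0, 0, 0]]
  ]
}}

```text
time_s: 22.95
tool_pos: [0.5825, -0.072, 0.1371]
ee_rot: [[-0.055, 0.998, 0.009], [0.998, 0.055, 0.0], [-0.0, 0.009, -1.0]]
force: [13.8, 1.9, -6.8]
gripper_width: 0.0136
```

```bash
python3 -c "
from h import *
from bench import cams
pose();nut()
for i in range(4):
  cams.camera('top');nut()"
```

```text
t22.95 pos [ 0.5825 -0.072   0.1371] yaw3.14 r79.9 a-84.11 F [13.77  1.91 -6.77] Ftan(ccw+) 13.89 Frad -0.48 M [ 0.247 -1.651  0.073] w13.6 j6 -11.5
nut torque about axis 1.183 -> 14.8 N at pin
nut torque about axis 1.167 -> 14.6 N at pin
nut torque about axis 1.184 -> 14.8 N at pin
nut torque about axis 1.288 -> 16.1 N at pin
nut torque about axis 1.210 -> 15.1 N at pin
```

Call:
{"name": "move_arm", "arguments": {
  "moves": [
    [[0, 0, 0.5, 0, 0, 0, 0], [0, 0, 0.5, 0, 0, 0, 0], [40, 0, 0, 0, 0, 0, 0], [40, 0, 0, 0, 0, 0, 0], [40, 0, 0, 0, 0, 0, 0], [40, 0, 0, -10, 0, 0, 0], [40, 0, 0, -25, 0, 0, 0], [40, 0, 0, -35, 0, 0, 0]]
  ]
}}

```text
time_s: 23.95
tool_pos: [0.5779, -0.0723, 0.2066]
ee_rot: [[-0.055, 0.998, -0.004], [0.998, 0.055, 0.001], [0.001, -0.004, -1.0]]
force: [-0.0, 0.3, 0.6]
gripper_width: 0.0397
```

Call:
{"name": "move_arm", "arguments": {
  "moves": [
    [[40, 0, 0, -30, 0, 0, 0], [40, 0, 0, -20, 0, 0, 0], [40, -10, 0, -10, 0, 0, 0], [40, 0, 0, 0, 0, 0, 0], [40, 0, 0, 0, 0, 0, 0], [40, 0, 0, 0, 0, 0, 0], [40, 0, 0, 0, 0, 0, 0], [40, 0, 0, 0, 0, 0, 0]]
  ]
}}

```text
time_s: 24.75
tool_pos: [0.5794, -0.0823, 0.2659]
ee_rot: [[-0.055, 0.998, -0.002], [0.998, 0.055, 0.0], [0.0, -0.002, -1.0]]
force: [-0.2, -0.3, 0.4]
gripper_width: 0.0399
```

Run:
```python
from h import *
from bench import cams
pose()
c=cams.camera("wrist");s=cams.camera("scene")
b=cv2.resize(s["img"][215:335,260:390],(520,480),interpolation=cv2.INTER_CUBIC)
a=cv2.resize(c["img"],(280,210));a=cv2.copyMakeBorder(a,0,270,0,0,cv2.BORDER_CONSTANT)
cv2.imwrite("pics/end.png",np.hstack([a,b]))
for g in(-81.,-83,-84.1,-86): print(g,proj(c,[*(AX+.08*np.array([np.cos(np.radians(g)),np.sin(np.radians(g))])),.175])*280/640)
```

```text
t24.75 pos [ 0.5794 -0.0823  0.2659] yaw3.16 r89.9 a-86.73 F [-0.2  -0.35  0.41] Ftan(ccw+) -0.22 Frad 0.34 M [-0.048 -0.001 -0.002] w39.9 j6 -12.4
-81.0 [145.8593231  102.27347833]
-83 [144.21945539 102.4076315 ]
-84.1 [143.31623906 102.45782069]
-86 [141.75486829 102.50503978]
```

View pics/end.png

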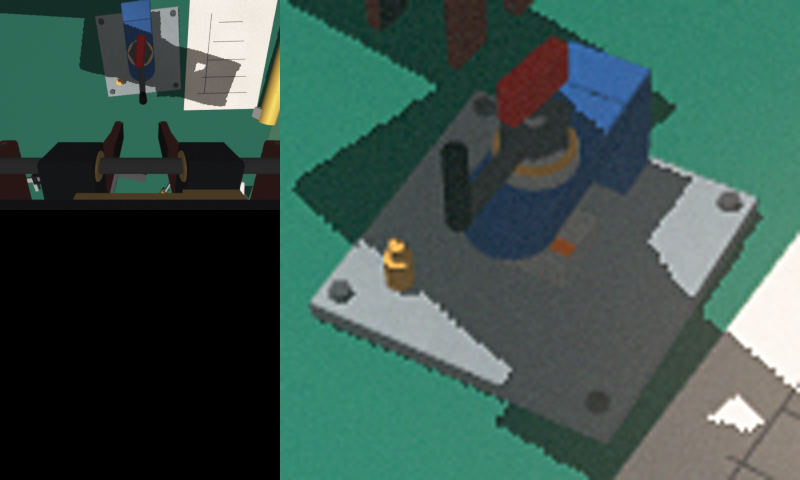

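In the final picture the pin is at (143,101) in the inset, which matches -84°. The spare tip is upright at (398,265) and the gripper is clear of everything. Handing in.

```bash
python3 -c "
from bench import workorder
print(workorder.job_done())"
```

```text
the job is handed in; nothing more can be done
None
```

The depth stop is set and the job was handed in at about 25 s, with the gripper open and clear of everything.

- **Slackening:** I turned the lock nut back 0.62 rad from where I found it. That is about 0.5 rad clear of its seat.
- **Adjuster:** I turned it 0.96 rad clockwise until I felt the tip touch.
    - The paused torque averaged 0.25 N m against 0.15 N m free, which puts about 20 N on the master.
    - The readings while moving were noisier and disagreed somewhat, suggesting 25 to 32 N. Both are inside the 5 to 45 N band. I did not see the tip touching in any picture.
- **Retightening:** I took the nut to about 0.39 rad past its seat, compared with about 0.12 rad as found. It read 17 N at the pin just before the last small turn, about 17 N by angle at the end, and about 15 N paused. That is firm and below the 22 N limit.
- **Last look:** The pin stayed where I left it at -84°, and the spare tip is still standing. I did not re-check the tub and square in the last picture, but the arm never went near them.

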